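# Load and clamp the lid coder

## Robot

A 6-joint arm with a two-finger parallel gripper is mounted at the origin on a cart in front of the work surface, level with it; the furniture and walls round the work are solid. World frame = base frame: x ahead of the robot, y to its left, z up, the work surface at z = 0. Lengths are in mm, angles in degrees, forces in N, time in s.
With the tool pointing down it reaches from about 300 to 850 mm from the base axis. Payload 4.2 kg.
Tool frame: the origin (TCP) lies midway between the tips of the shut fingers; the grasp point (between the pads) lies 19 mm behind it (pinch_z is the distance from the TCP to the grasp point, in mm); z points along the fingers, y is the line along which they close (so a half turn about z gives the same grasp; the last joint's range is limited). The gripper opens to 91 mm and grips with 3 to 60 N. Pads are 32 mm wide; open, the fingers measure 118 mm over their backs; the gripper's body (76 mm by 178 mm) begins 60 mm behind the grasp point.
Start: joints at [67.953, 18.312, 89.639, -0, 72.044, -1.146], TCP at [205.142, 537.178, 213.976] pointing down, gripper open.
Joint ranges: [-177.97, 177.97], [-48.28, 115.42], [12.27, 149.76], [-77.06, 257.06], [2.81, 150.46], [-146.56, 146.56]. Speed limits (degrees/s): [147.25, 147.25, 180, 180, 180, 180].

## Interface

Orientations are given as [roll, pitch, yaw] about the fixed x, y, z axes, in that order (R = Rz(yaw) Ry(pitch) Rx(roll)).
In Python, from workcell import * gives the robot as it stands.
- The arm moves only by the tool step_arm, never from a script. Its argument "steps" is a list of rows, each a list of 7 numbers: the turn, a rotation vector about the tool's x, y, z in degrees, then the shift along the tool's x, y, z in mm, then the opening, from 0 (shut) to 1 (fully open). In form: [[rx, ry, rz, x, y, z, hand], ...]. A call has exactly 8 rows; each row shifts and turns the commanded pose from where the row before left it, along the tool's axes as they then stand; what a row does not reach is not made up. A row lasts 1/8 s, in which the tool goes at most 62.5 mm and 10.7 degrees, less where a joint would pass 70% of its speed; a pose out of reach is approached as far as the arm can. A call is refused whole if a number of a shift passes 62.5 or a number of a turn 10.7, either way. A call with a gripper value outside its range is refused whole. The fingers move at their own pace and stop on an object; "force" is the grip in N (left out, the last holds). Time passes only in rows, so rows that do not move let the fingers close, or fill a call up. It gives the time, the measured TCP pose, the force, the opening and the grip force at its end, in the units of the state.
- state(): the state, without advancing time (a new reading comes with each control period).
- grab_frame(name): name is "scene" or "top"; returns a dict with "image" (400x640x3 uint8, blue, green, red), "fovy" (degrees; the focal length in pixels is half the picture's height over the tangent of half this angle, whatever the lens; pixels are square), "cx", "cy" (the principal point, pixels), "origin" and "rotation" of the camera in the world. Camera axes: x right, y down, z forward; pixel columns grow to the right and rows downward; lengths in mm; the calibration is good to about 2 mm. A picture is of the moment at which its call begins. There is no depth.
- job_done(): hands the job in; it is judged then, once.
The state is a dict: "time_s": time; "qpos": joint angles; "qvel": joint speeds; "effort": joint torques, N m; "ee_pos": TCP position; "ee_rot": TCP orientation; "force": force on the tool from outside, world axes, zero at the start; "torque": the same for the moment, N m; "gripper_width": finger opening in mm; "gripper_force": force on a finger pad.
Only numpy, scipy, OpenCV 4.12 (cv2) and the standard library are available. Lean on these libraries where they do the work, as an engineer would, in place of code of your own. Each camera call takes 0.05 s, during which the arm holds its last target. There are 200 camera calls.

## Task

The lid carrier of the date coder stands swung out on its pin with two jar lids in it. Swing it home by pushing near its free end, without losing the lids from their pockets, until its back edge lies flush along the back stops under the guard; then turn the clamp knob clockwise until it clicks over, so that its arm holds the carrier in. Leave the sample jar, the shaker, the marker and the tape roll round it where they are.

Things in the scene. Friction and masses are not known exactly. Their poses are not given: they have to be found in the camera images.
- coder: date coder for jar lids, fixed: white housing at the back, 5 mm steel bed. Origin: on the table under the axis of the pivot pin (12 mm thick, its 20 mm cap up to z = 24 mm) at the bed's left front; x points to the back, y to the left. In its frame (mm) the bed covers x -70 to 185, y -190 to 35; a wing for the knob x -70 to 25, y -288 to -188.
- guard_edge (a point): middle of the front lower edge of the aluminium-framed clear guard over the carrier: (-1.5, -80) mm in the coder's frame, 73 mm above the table. The guard is 210 mm wide (y -185 to 25) and 10 mm high. It stands 8 mm in front of the homed carrier's front edge, so an upright gripper cannot push home; one leaning 35 to 45 deg, fingers pointing back and down, can.
- print_bridge (a point): middle of the front lower edge of the white print bridge behind the guard: (80, -80) mm in the coder's frame, 75 mm above the table. Bridge (to 127 mm) and housing (to 155 mm) go up from there, as wide as the guard. A black print head hangs below the bridge to 37 mm above the table, clear of carrier and lids.
- back_stop (a point): middle, 15 mm above the table, between the front faces of the two back stops (20 mm high blocks, 30 mm wide, centred at y = -85 and -155 mm): (107.5, -120) mm in the coder's frame. The carrier's back edge lies flush along them when it is home.
- lid_carrier: loose aluminium plate, 194 x 100 x 10 mm, 0.3 to 0.6 kg, slides on the bed. Origin: on its underside in the middle of the eye (13.5 mm) that turns on the pin. Plate: x 6.5 to 106.5, y -176 to 18 mm. Starts clockwise 0.30 to 0.57 rad from the coder's axes, free end (-y) toward the robot. Home: axes parallel to the coder's, origin at the pin, back edge 1 mm from the stops.
- tab (a point): middle of the front face of the upright thumb tab at the carrier's free end: push here. At (6.5, -140, 20) mm in the carrier's frame, so 25 mm above the table; the face looks to the carrier's -x. The tab is 50 mm wide (y), 4 mm thick, its top 35 mm above the table. Pushed here the carrier pivots about the pin.
- clamp_knob (a joint): clamp knob angle (rad): 0 open, as it starts; grows clockwise seen from above; 1.25 clamped; hard stops at both. An over-centre spring (about 0.12 N m) presses it to either end: it must be turned past the crest at 0.62, from where it snaps on to 1.25.
- knob_grip (a point): middle of the black bar grip (50 mm long, 16 wide, 24 high), 53 mm above the table, on the upright turning axis at (-29, -244) mm in the coder's frame. Its x runs along the bar and the 88 mm stop arm below (under 21 mm above the table, 16 mm bumper at its end): 144.4 deg counter-clockwise from the coder's x at joint 0, 72.8 deg at 1.25, the bumper then 1.5 mm in front of the homed carrier.
- pocket_a (a point): middle of the floor of the carrier's pocket nearer the pin, 5 mm above the carrier's underside; the pocket is round, 89 mm wide, 5 mm deep.
- pocket_b (a point): middle of the floor of the carrier's pocket at the free end, the same size.
- coder_lid_a: black jar lid 86 mm wide, 12 mm thick, loose in the pocket nearer the pin (stands 7 mm proud). Origin: middle of its underside.
- coder_lid_b: the same kind of lid in the pocket at the free end. Origin: middle of its underside.
- sample_jar: small biscuit jar, 60 mm wide, 67 mm tall, standing on the table to the right of the coder behind the knob. Origin: middle of its underside. Bystander.
- shaker: sprinkle shaker, 46 mm wide, 95 mm tall, standing to the left of the coder. Origin: middle of its underside. Bystander.
- marker: black marker, 123 mm long (its y), 16 mm thick, lying on the table in front of the coder's left end. Origin: middle of its underside. Bystander.
- roll: roll of masking tape, 103 mm wide, 25 mm high, lying to the left. Origin: middle of its underside. Bystander.
Things that resemble listed ones, but are neither listed nor needed, are in the scene too. What is shaped like the coder_lid_b but pink or red is not meant.

How it is judged (in metres and radians):
On the way:
1. the carrier is home: parallel to the coder within 0.035 rad, its origin within 5 mm of the pin's axis, while the knob is still open (below 0.4 rad) (angle between the x axis of lid_carrier and the x axis of coder, either way round below 0.035 rad and horizontal distance between lid_carrier and coder below 0.005 m and value of joint clamp_knob below 0.4 rad), for 0.2 s.
At the end, for the whole second after the job is handed in: The carrier lies flat and at rest, parallel to the coder within 0.035 rad, its origin within 5 mm of the pin's axis; the clamp knob stands clicked over, beyond 1.12 rad; each lid lies in its pocket (origin within 6 mm of the pocket floor's middle) (angle between the x axis of lid_carrier and the x axis of coder, either way round below 0.035 rad and horizontal distance between lid_carrier and coder below 0.005 m and angle between lid_carrier's own z axis and vertical below 0.03 rad and value of joint clamp_knob above 1.12 rad and distance between coder_lid_a and pocket_a below 0.006 m and distance between coder_lid_b and pocket_b below 0.006 m and linear speed of lid_carrier below 0.01 m/s); the robot touches nothing.
It fails at once if the sample jar, shaker, marker or tape roll is shifted by more than 20 mm (distance of any of sample_jar, shaker, marker, roll from where it was at the start of the episode above 0.02 m).
It also fails if it takes over 48 s, if anything falls off the work surface, if the arm or the gripper's body presses on something with over 40 N, if the wrist force passes 120 N, or if a joint passes its speed limit or range.

## Working session

There is one attempt and no reset: what is moved stays moved. The work goes in short steps, Python scripts to look and compute and a tool call to move; the robot and the scene stay as the last step left them, time stands still between calls to the robot, and variables do not carry over. Pictures are saved under pics/ and viewed, at most 10 in all, crops included, and the job is handed in when it is done.

Besides the shell and the picture viewer there is one more tool, called after "Call:" by a JSON object that holds its "op" and its "data", one argument or row to a line. step_arm: Moves the arm, as the interface text tells. Its arguments: {"type":"object","properties":{"steps":{"type":"array","items":{"type":"array","items":{"type":"number"}}},"force":{"type":"number"}},"required":["steps"]}

```bash
mkdir -p pics; ls
cat > h.py <<'E'
from workcell import *
import numpy as np, cv2
def ray(f,u,v):
    fl=f["image"].shape[0]/2/np.tan(np.radians(f["fovy"])/2)
    d=np.array([(u-f["cx"])/fl,(v-f["cy"])/fl,1.]); return np.array(f["origin"]),np.array(f["rotation"])@d
def onz(f,u,v,z):
    o,d=ray(f,u,v); return o+d*(z-o[2])/d[2]
def proj(f,p):
    fl=f["image"].shape[0]/2/np.tan(np.radians(f["fovy"])/2)
    q=np.array(f["rotation"]).T@(np.array(p)-np.array(f["origin"])); return q[:2]/q[2]*fl+[f["cx"],f["cy"]]
E
python3 - <<'E'
from h import *
for n in("scene","top"):
    f=grab_frame(n); cv2.imwrite(f"pics/{n}0.png",f["image"]); print(n,f["fovy"],f["cx"],f["cy"],f["origin"],f["rotation"])
print(state())
E
```

```text
pics
scene 43.65552737250495 318.2484367190603 196.69042630248737 [  33.37509309 -446.12812051  862.54338939] [-133.57471478    0.27472545  -47.70347835]
top 50.62453006292903 323.074680586639 199.1619142546628 [ 461.88732309  102.74203502 1196.74290058] [-1.73108382e+02 -7.36569448e-02 -8.94531570e+01]
{'time_s': 0.1, 'qpos': array([ 6.79530251e+01,  1.83479477e+01,  8.96980900e+01,  5.02095208e-04,
        7.20438412e+01, -1.14673027e+00]), 'qvel': array([-0.10809109, -0.0420851 , -0.11211472, -0.03733131, -0.07144831,
       -0.0405644 ]), 'effort': array([-7.56268237e-04, -4.13336957e+01, -2.32509184e+01,  7.27550942e-02,
        4.23141033e-02, -4.64608047e-05]), 'ee_pos': array([204.96571592, 536.75704561, 213.21364224]), 'ee_rot': array([-1.79910149e+02, -2.27603566e-03,  1.59099598e+02]), 'force': array([ 0.19991721,  0.09937913, -0.21103177]), 'torque': array([ 0.02191359,  0.00907823, -0.00783586]), 'gripper_force': 0.0, 'gripper_width': 91.31733898001049}
```

```bash
sed -i 's/np.array(f\["rotation"\])/RR(f["rotation"])/g; 2a from scipy.spatial.transform import Rotation as Ro\nRR=lambda r: Ro.from_euler("xyz",r,degrees=True).as_matrix()' h.py; cat h.py|head -8
```

```text
from workcell import *
import numpy as np, cv2
from scipy.spatial.transform import Rotation as Ro
RR=lambda r: Ro.from_euler("xyz",r,degrees=True).as_matrix()
def ray(f,u,v):
    fl=f["image"].shape[0]/2/np.tan(np.radians(f["fovy"])/2)
    d=np.array([(u-f["cx"])/fl,(v-f["cy"])/fl,1.]); return np.array(f["origin"]),RR(f["rotation"])@d
def onz(f,u,v,z):
```

View pics/scene0.png

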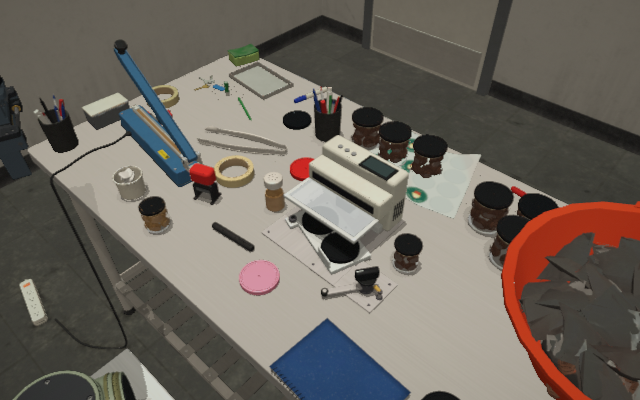

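View pics/top0.png

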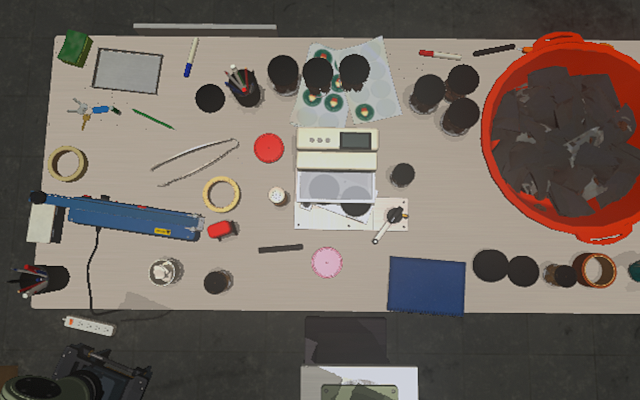

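Run:
```python
from h import *
a=cv2.imread("pics/top0.png")[120:260,265:435]; b=cv2.imread("pics/scene0.png")[180:320,250:420]
cv2.imwrite("pics/c1.png",np.vstack([cv2.resize(x,None,fx=4,fy=4,interpolation=cv2.INTER_CUBIC)for x in(a,)]))
cv2.imwrite("pics/c2.png",cv2.resize(b,None,fx=4,fy=4,interpolation=cv2.INTER_CUBIC))
```

```text
(no output)
```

View pics/c1.png

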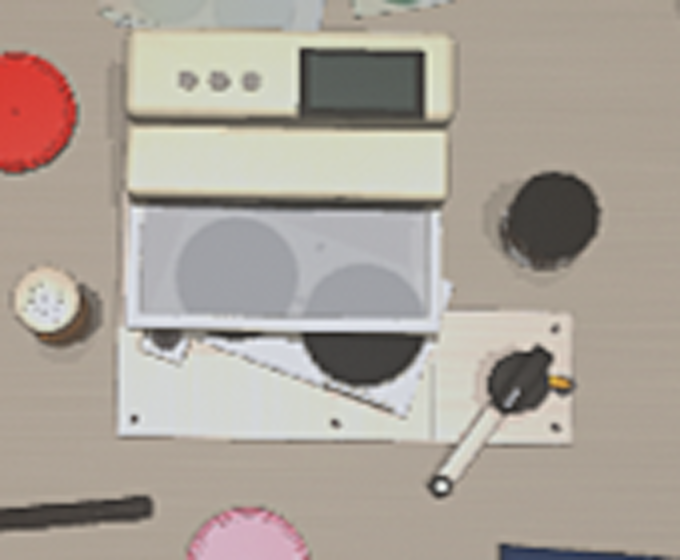

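View pics/c2.png

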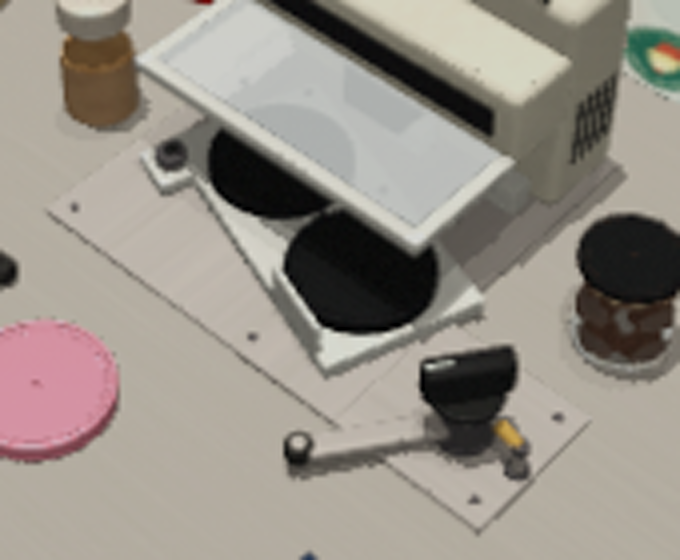

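```bash
cat >> h.py <<'E'
class Fr:
    def __init__(s,p,th): s.p=np.array([p[0],p[1]]);s.th=th;c,n=np.cos(th),np.sin(th);s.R=np.array([[c,-n],[n,c]])
    def w(s,x,y,z): return np.r_[s.p+s.R@[x,y],z]
    def l(s,p): return s.R.T@(np.array(p)[:2]-s.p)
E
python3 - <<'E'
from h import *
t=grab_frame("top");s=grab_frame("scene")
C=np.array([[-70,35],[-70,-288],[25,-288.]])
T=np.array([onz(t,*p,5)[:2] for p in[(294.5,229.25),(408,230.75),(407.5,198)]])
S=np.array([onz(s,*p,5)[:2] for p in[(262,232.5),(369.5,313.25),(397,285)]])
print(T.round(1),S.round(1))
def fit(P,Q):
    a=P[:,0]+1j*P[:,1];b=Q[:,0]+1j*Q[:,1];r=np.vdot(a-a.mean(),b-b.mean());th=np.angle(r)
    o=b.mean()-np.exp(1j*th)*a.mean();return Fr((o.real,o.imag),th)
for Q in(T,S,(T+S)/2):
    F=fit(C,Q);print(F.p.round(1),np.degrees(F.th).round(2),[(F.w(*c,5)[:2]-q).round(1) for c,q in zip(C,Q)])
for nm,p in dict(pin=(0,0,24),knob=(-29,-244,65),gl=(-1.5,25,73),gr=(-1.5,-185,73)).items():
    print(nm,F.w(*p).round(1),[((proj(f,F.w(*p))-o)*4).round(0) for f,o in((t,(265,120)),(s,(250,180)))])
a=onz(t,365.75,223.75,15);b=onz(s,331.25,272.5,15);c=onz(s,370.25,255,15)
for q in(a,b,c):
    l=F.l(q);print(l.round(1),np.hypot(*l).round(1))
for q,k in((a,(6.5,-176)),(b,(6.5,-176)),(c,(106.5,-176))): print(np.degrees(np.arctan2(*F.l(q)[::-1])-np.arctan2(k[1],k[0])))
E
```

```text
[[ 519.9  182.2]
 [ 518.7 -137.2]
 [ 611.6 -137.2]] [[ 520.9  179.3]
 [ 515.8 -140.2]
 [ 609.  -140.3]]
[589.3 149.4] -0.28 [array([-0.4,  2.6]), array([-0.8, -1. ]), array([ 1.3, -1.5])]
[589.8 146. ] -0.92 [array([-0.6,  2.7]), array([-0.6, -0.7]), array([ 1.2, -2.1])]
[589.5 147.7] -0.6 [array([-0.5,  2.7]), array([-0.7, -0.8]), array([ 1.2, -1.8])]
pin [589.5 147.7  24. ] [array([167., 336.]), array([169., 150.])]
knob [558. -96.  65.] [array([528., 380.]), array([468., 361.])]
gl [588.3 172.7  73. ] [array([127., 330.]), array([132.,  71.])]
gr [586.1 -37.3  73. ] [array([441., 336.]), array([414., 259.])]
[ -51.2 -165.6] 173.3
[ -52.5 -169.5] 177.5
[  41.2 -200.4] 204.6
-19.280447193176087
-19.31006232068081
-19.546334690172237
```

The pin, guard and wing all project where I see them. The coder is at about (589.5, 147.7), yaw −0.6°, and the carrier is about −19.4° from it. Lookalikes for the lids:
- pink lid at (327,262) and red lid at (269,148) in the top view, excluded by colour
- loose black lid at (210,98) and the black jar tops, none of them in the carrier

The black discs in the white plate at (355,208) in the top view are the right ones. The close crop confirmed the carrier, the tab and the knob.

Call:
{"op": "step_arm", "data": {
  "steps": [
    [0, 0, 0, -47, -40, 0, 0],
    [0, 0, 0, -47, -40, 0, 0],
    [0, 0, 0, -47, -40, 0, 0],
    [0, 0, 0, -47, -40, 0, 0],
    [0, 0, 0, -47, -40, 0, 0],
    [0, 0, 0, -47, -40, 0, 0],
    [0, 0, 0, -47, -40, 0, 0],
    [0, 0, 0, -47, -40, 0, 0]
  ]
}}

```text
time_s: 1.2
ee_pos: [442.9, 102.2, 214.1]
ee_rot: [180.0, 0.0, 159.1]
force: [1.1, 0.2, 1.1]
gripper_width: 14.1
gripper_force: 0.0
```

Call:
{"op": "step_arm", "data": {
  "steps": [
    [0, 0, 0, -38, -31, 0, 0],
    [0, 0, 0, -38, -31, 0, 0],
    [0, 0, -10.4, 0, 0, 0, 0],
    [0, 0, -10.4, 0, 0, 0, 0],
    [0, -10, 0, 0, 0, 0, 0],
    [0, -10, 0, 0, 0, 0, 0],
    [0, -10, 0, 0, 0, 0, 0],
    [0, -10, 0, 0, 0, 0, 0]
  ]
}}

```text
time_s: 2.2
ee_pos: [490.8, 19.2, 214.9]
ee_rot: [180.0, 40.4, 179.9]
force: [-0.1, -1.9, -0.1]
gripper_width: 0.5
gripper_force: 0.0
```

Run:
```python
from h import *
s=state();print(s["time_s"],s["ee_pos"].round(1),s["ee_rot"].round(2),s["qpos"].round(1),s["gripper_width"])
F=Fr((589.5,147.7),np.radians(-.6))
for n,(a,b) in dict(top=((375,190),(408,228)),scene=((350,262),(385,295))).items():
    f=grab_frame(n);cv2.imwrite(f"pics/{n}1.png",f["image"])
    im=f["image"];m=np.zeros(im.shape[:2],np.uint8);m[a[1]:b[1],a[0]:b[0]]=(im[a[1]:b[1],a[0]:b[0]].max(2)<75)
    ys,xs=np.nonzero(m);print(n,xs.min(),xs.max(),ys.min(),ys.max(),xs.mean(),ys.mean(), proj(f,F.w(-29,-244,53)).round(1))
    print([proj(f,F.w(-29-.813*k,-244+.582*k,65)).round(1) for k in(-25,25)])
    for r in m[a[1]:b[1],a[0]:b[0]]: print("".join(".#"[v] for v in r))
    if n=="top":print(F.l(onz(f,xs.mean(),ys.mean(),55)))
```

```text
2.2 [490.8  19.2 214.9] [179.96  40.4  179.89] [  1.7  -5.2 130.1  -4.3  14.8 -84.5] 0.5091970727079436
top 387 406 207 222 395.0143884892086 214.66187050359713 [396.1 215.3]
[array([402.3, 207.5]), array([391.5, 222.4])]
.................................
.................................
.................................
.................................
.................................
.................................
.................................
.................................
.................................
.................................
.................................
.................................
.................................
.................................
.................................
.................................
.................................
........................##.......
...................########......
.................###########.....
...............#########.##......
..............##..#####..##......
.............#...####...##.......
.............#...####...##.......
............##...###...####......
............##..###...#####.
[... 1052 characters left out ...]
##########......
.....#######################.......
.....#######################.......
......####################.........
......####################.........
.......###################.........
........#################..........
.........################..........
.........###############...........
..........##############...........
...........############............
...........############............
............###########............
............############...........
............############...........
.........##############............
..........#############............
..........###########..............
.............#######........###....
..............................#....
```

Call:
{"op": "step_arm", "data": {
  "steps": [
    [0, 0, 0, 18, 0, 28, 0],
    [0, 0, 0, 18, 0, 28, 0],
    [0, 0, 0, 18, 0, 28, 0],
    [0, 0, 0, 18, 0, 28, 0],
    [0, 0, 0, 18, 0, 28, 0],
    [0, 0, 0, 15.5, -0.6, 26, 0],
    [0, 0, 0, 0, 0, 0, 0],
    [0, 0, 0, 0, 0, 0, 0]
  ]
}}

```text
time_s: 3.3
ee_pos: [512.2, 20.4, 111.7]
ee_rot: [-178.8, 36.8, 180.0]
force: [-1.3, -0.2, -0.4]
gripper_width: 0.3
gripper_force: 0.0
```

Run:
```python
from h import *
s=state();print(s["ee_pos"].round(1),s["ee_rot"].round(2),s["qpos"].round(1))
f=grab_frame("scene");cv2.imwrite("pics/c3.png",cv2.resize(f["image"][150:320,230:430],None,fx=3.5,fy=3.5,interpolation=cv2.INTER_CUBIC))
```

```text
[512.2  20.4 111.7] [-178.84   36.83  179.98] [  2.9   7.6 134.9 -77.    3.  -10.7]
```

View pics/c3.png

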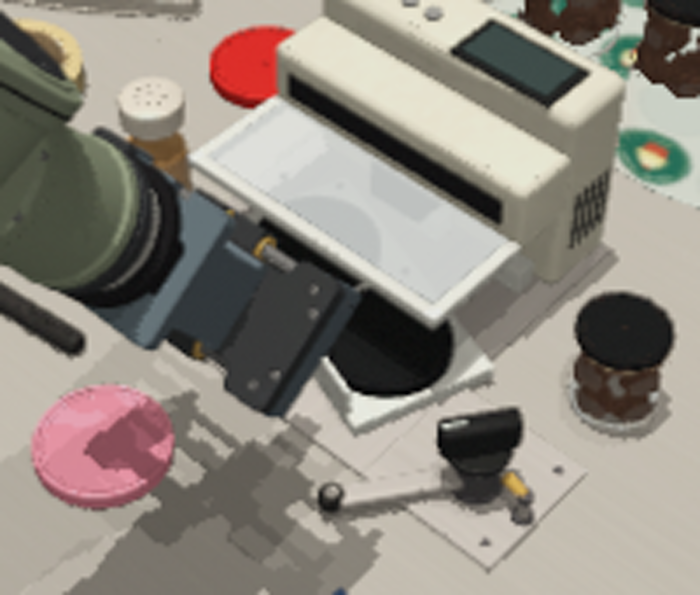

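The picture shows the gripper stalled in front of the carrier at about (280,310), with the lids still in. Joint 5 is at its 3° limit (wrist singularity), so I'll fit a small kinematic model to choose a better lean.

```bash
cat > kin.py <<'E'
from h import *
from scipy.optimize import least_squares
import itertools
def fk(q,p,sg):
    L1,h,L2,L3,e,d=p; q=np.radians(q)
    E=lambda ax,a: Ro.from_euler(ax,a).as_matrix()
    A=E("z",q[0]); B=A@E("y",q[1]); Cc=A@E("y",q[1]+q[2]-np.pi/2)   # forearm x axis = direction
    w=A@[L1,0,h]+B@[0,0,L2]+Cc@[L3,0,e]
    W=Cc@E("x",sg[0]*q[3])@E("y",q[4])@E("x",sg[1]*q[5])
    return w+W@[d,0,0],W   # W x axis = tool z
D=[([67.953,18.312,89.639,0,72.044,-1.146],[205.142,537.178,213.976],[180,0,159.1]),
([1.7,-5.2,130.1,-4.3,14.8,-84.5],[490.8,19.2,214.9],[179.96,40.4,179.89]),
([2.9,7.6,134.9,-77.,3.,-10.7],[512.2,20.4,111.7],[-178.84,36.83,179.98])]
def fitk():
    best=None
    for sg in itertools.product((1,-1),(1,-1)):
        def res(p): 
            r=[]
            for q,x,_ in D: r+=list(fk(q,p,sg)[0]-x)
            return np.array(r+[p[0]*.01,p[4]*.01])
        s=least_squares(res,[0,400,425,400,0,250])
        # tool offset rotation N: W@N = R
        Ns=[fk(q,s.x,sg)[1].T@RR(r) for q,_,r in D]
        err=max(np.degrees(Ro.from_matrix(Ns[0].T@n).magnitude()) for n in Ns)
        if best is None or err+s.cost<best[0]: best=(err+s.cost,s.x,sg,Ns[0],err)
    return best
_,P,SG,N,ERR=fitk()
def Rt(lean,az,roll):  # tool z leaning by lean toward azimuth az; roll about z
    return Ro.from_euler("zyx",[az+180,lean,180],degrees=True).as_matrix()@Ro.from_euler("z",roll,degrees=True).as_matrix()
lo=np.array([-177.97,-48.28,12.27,-77.06,2.81,-146.56]);hi=np.array([177.97,115.42,149.76,257.06,150.46,146.56])
def ik(x,R,q0):
    def r(q):
        p,W=fk(q,P,SG);return np.r_[(p-x),100*(Ro.from_matrix((W@N).T@R).as_rotvec())]
    s=least_squares(r,np.clip(q0,lo+.1,hi-.1),bounds=(lo,hi));return s.x,np.sqrt(2*s.cost)
E
python3 - <<'E'
from kin import *
print(P.round(1),SG,ERR,N.round(2))
for az in(0,20,30,-20,-30):
  for lean in(38,42):
    o=[]
    for x in((518,18.6,20),(583,12.7,20)):
      for roll in(0,):
       for j4 in(-60,0,90,180):
        q,c=ik(np.array(x),Rt(lean,az,roll),[2,15,125,j4,15,0])
        if c<1:o.append(q.round(0).tolist())
    print(az,lean,*o,sep="\n  ")
E
```

```text
[ 42.5 121.7 539.7 384.6 -10.1 289.5] (1, 1) 0.08197406500090244 [[-0.  0.  1.]
 [ 1.  0.  0.]
 [-0.  1. -0.]]
0
  38
  [3.0, 22.0, 142.0, 185.0, 22.0, 88.0]
  [2.0, 25.0, 133.0, 184.0, 16.0, 88.0]
0
  42
  [3.0, 24.0, 145.0, 184.0, 31.0, 89.0]
  [2.0, 26.0, 136.0, 183.0, 24.0, 89.0]
20
  38
  [3.0, 22.0, 142.0, 185.0, 22.0, 108.0]
  [2.0, 25.0, 133.0, 184.0, 16.0, 108.0]
20
  42
  [3.0, 24.0, 145.0, 184.0, 31.0, 109.0]
  [2.0, 26.0, 136.0, 183.0, 24.0, 109.0]
30
  38
  [3.0, 22.0, 142.0, 185.0, 22.0, 118.0]
  [2.0, 25.0, 133.0, 184.0, 16.0, 118.0]
30
  42
  [3.0, 24.0, 145.0, 184.0, 31.0, 119.0]
  [2.0, 26.0, 136.0, 183.0, 24.0, 119.0]
-20
  38
  [3.0, 22.0, 142.0, 185.0, 22.0, 68.0]
  [3.0, 22.0, 142.0, 185.0, 22.0, 68.0]
  [2.0, 25.0, 133.0, 184.0, 16.0, 68.0]
  [2.0, 25.0, 133.0, 184.0, 16.0, 68.0]
-20
  42
  [3.0, 24.0, 145.0, 184.0, 31.0, 69.0]
  [3.0, 24.0, 145.0, 184.0, 31.0, 69.0]
  [2.0, 26.0, 136.0, 183.0, 24.0, 69.0]
  [2.0, 26.0, 136.0, 183.0, 24.0, 69.0]
-30
  38
  [3.0, 22.0, 142.0, 185.0, 22.0, 58.0]
  [3.0, 22.0, 142.0, 185.0, 22.0, 58.0]
  [2.0, 25.0, 133.0, 184.0, 16.0, 58.0]
  [2.0, 25.0, 133.0, 184.0, 16.0, 58.0]
-30
  42
  [3.0, 24.0, 145.0, 184.0, 31.0, 59.0]
  [3.0, 24.0, 145.0, 184.0, 31.0, 59.0]
  [2.0, 26.0, 136.0, 183.0, 24.0, 59.0]
  [2.0, 26.0, 136.0, 183.0, 24.0, 59.0]
```

```bash
sed -i 's/"zyx",\[az/"ZYX",[az/' kin.py
cat >> kin.py <<'E'
def sim(x,R,q,rows,n=1):
    x=np.array(x,float)
    for r in rows:
        R2=R@Ro.from_rotvec(np.radians(r[:3])).as_matrix(); x=x+R@np.array(r[3:6]); R=R2
        q,c=ik(x,R,q); print(q.round(0).tolist(),x.round(0).tolist(),Ro.from_matrix(R).as_euler("xyz",degrees=True).round(0).tolist(),round(c,2))
    return x,R,q
E
python3 - <<'E'
from kin import *
q=[2.9,7.6,134.9,-5.,3.,-84]
x,R,q=sim([512,20,112],RR([180,37,180]),q,[[0,0,0,-2,0,-29]]*2+[[0,10,0,0,0,0]]*1)
print("cone");x,R,q=sim(x,R,q,[[-3.4,0,9.4,0,0,0]]*18)
E
```

```text
[4.0, 3.0, 135.0, -23.0, 5.0, -64.0] [496.0, 20.0, 136.0] [180.0, 37.0, 180.0] 0.0
[4.0, -1.0, 134.0, -13.0, 10.0, -75.0] [480.0, 20.0, 161.0] [180.0, 37.0, 180.0] 0.0
[3.0, 1.0, 127.0, -3.0, 25.0, -84.0] [480.0, 20.0, 161.0] [180.0, 27.0, 180.0] 0.0
cone
[0.0, 1.0, 127.0, 8.0, 25.0, -87.0] [480.0, 20.0, 161.0] [172.0, 26.0, 170.0] 0.0
[-2.0, 1.0, 128.0, 19.0, 25.0, -90.0] [480.0, 20.0, 161.0] [164.0, 24.0, 159.0] 0.0
[-5.0, 1.0, 129.0, 30.0, 25.0, -94.0] [480.0, 20.0, 161.0] [157.0, 21.0, 150.0] 0.0
[-7.0, 1.0, 130.0, 42.0, 25.0, -97.0] [480.0, 20.0, 161.0] [151.0, 17.0, 141.0] 0.0
[-10.0, 1.0, 132.0, 53.0, 26.0, -101.0] [480.0, 20.0, 161.0] [145.0, 12.0, 133.0] 0.0
[-12.0, 1.0, 133.0, 65.0, 27.0, -104.0] [480.0, 20.0, 161.0] [141.0, 6.0, 125.0] 0.0
[-13.0, 2.0, 135.0, 76.0, 28.0, -107.0] [480.0, 20.0, 161.0] [137.0, 0.0, 118.0] 0.0
[-15.0, 2.0, 138.0, 87.0, 29.0, -109.0] [480.0, 20.0, 161.0] [134.0, -6.0, 111.0] 0.0
[-16.0, 3.0, 140.0, 98.0, 31.0, -112.0] [480.0, 20.0, 161.0] [131.0, -13.0, 105.0] 0.0
[-16.0, 4.0, 143.0, 108.0, 33.0, -113.0] [480.0, 20.0, 161.0] [130.0, -21.0, 98.0] 0.0
[-16.0, 4.0, 145.0, 119.0, 36.0, -114.0] [480.0, 20.0, 161.0] [129.0, -28.0, 92.0] 0.0
[-15.0, 5.0, 148.0, 129.0, 39.0, -114.0] [480.0, 20.0, 161.0] [129.0, -35.0, 85.0] 0.0
[-13.0, 6.0, 150.0, 137.0, 41.0, -111.0] [480.0, 20.0, 161.0] [131.0, -42.0, 77.0] 1.37
[-11.0, 5.0, 150.0, 142.0, 39.0, -103.0] [480.0, 20.0, 161.0] [134.0, -49.0, 68.0] 6.05
[-8.0, 4.0, 150.0, 149.0, 36.0, -98.0] [480.0, 20.0, 161.0] [139.0, -56.0, 57.0] 9.98
[-4.0, 3.0, 150.0, 160.0, 33.0, -95.0] [480.0, 20.0, 161.0] [149.0, -61.0, 42.0] 12.9
[1.0, 3.0, 150.0, 174.0, 31.0, -95.0] [480.0, 20.0, 161.0] [162.0, -65.0, 23.0] 14.58
[6.0, 3.0, 150.0, 190.0, 32.0, -96.0] [480.0, 20.0, 161.0] [180.0, -67.0, 0.0] 14.88
```

Run:
```python
from kin import *
for x0,a in(((500,20,120),10),((500,20,100),10),((520,20,110),12)):
    print(x0,a)
    q,c=ik(np.array(x0),RR([180,27,180]),[3,8,128,0,20,-84]);print(q.round(0),c)
    t=np.radians(a);r=10.4
    sim(x0,RR([180,27,180]),q,[[-r*np.sin(t),0,r*np.cos(t),0,0,0]]*17)
```

```text
(500, 20, 120) 10
[  3.   7. 128.  -5.  18. -83.] 4.399958524063272e-12
[2.0, 7.0, 129.0, 3.0, 18.0, -81.0] [500.0, 20.0, 120.0] [173.0, 26.0, 169.0] 0.0
[0.0, 7.0, 129.0, 12.0, 17.0, -80.0] [500.0, 20.0, 120.0] [166.0, 25.0, 157.0] 0.0
[-1.0, 7.0, 130.0, 20.0, 16.0, -79.0] [500.0, 20.0, 120.0] [160.0, 22.0, 147.0] 0.0
[-2.0, 6.0, 130.0, 29.0, 16.0, -79.0] [500.0, 20.0, 120.0] [155.0, 18.0, 137.0] 0.0
[-3.0, 6.0, 131.0, 39.0, 15.0, -79.0] [500.0, 20.0, 120.0] [151.0, 13.0, 127.0] 0.0
[-4.0, 6.0, 132.0, 50.0, 14.0, -81.0] [500.0, 20.0, 120.0] [147.0, 8.0, 118.0] 0.0
[-5.0, 6.0, 134.0, 62.0, 14.0, -82.0] [500.0, 20.0, 120.0] [145.0, 2.0, 110.0] 0.0
[-5.0, 6.0, 135.0, 74.0, 13.0, -85.0] [500.0, 20.0, 120.0] [143.0, -4.0, 101.0] 0.0
[-5.0, 6.0, 136.0, 88.0, 13.0, -89.0] [500.0, 20.0, 120.0] [142.0, -10.0, 93.0] 0.0
[-5.0, 6.0, 138.0, 102.0, 13.0, -92.0] [500.0, 20.0, 120.0] [143.0, -16.0, 85.0] 0.0
[-5.0, 6.0, 139.0, 116.0, 14.0, -95.0] [500.0, 20.0, 120.0] [144.0, -23.0, 76.0] 0.0
[-4.0, 7.0, 140.0, 129.0, 14.0, -98.0] [500.0, 20.0, 120.0] [146.0, -28.0, 67.0] 0.0
[-3.0, 7.0, 141.0, 142
[... 2742 characters left out ...]
95.0] 0.0
[-7.0, 10.0, 138.0, 118.0, 18.0, -110.0] [520.0, 20.0, 110.0] [140.0, -18.0, 87.0] 0.0
[-6.0, 10.0, 139.0, 130.0, 20.0, -111.0] [520.0, 20.0, 110.0] [141.0, -25.0, 78.0] 0.0
[-5.0, 11.0, 141.0, 140.0, 22.0, -111.0] [520.0, 20.0, 110.0] [143.0, -31.0, 69.0] 0.0
[-4.0, 11.0, 142.0, 150.0, 23.0, -109.0] [520.0, 20.0, 110.0] [146.0, -37.0, 59.0] 0.0
[-3.0, 11.0, 143.0, 159.0, 25.0, -106.0] [520.0, 20.0, 110.0] [151.0, -42.0, 48.0] 0.0
[-1.0, 12.0, 144.0, 168.0, 26.0, -103.0] [520.0, 20.0, 110.0] [158.0, -46.0, 35.0] 0.0
[1.0, 12.0, 145.0, 176.0, 27.0, -99.0] [520.0, 20.0, 110.0] [167.0, -49.0, 21.0] 0.0
[3.0, 12.0, 145.0, 184.0, 28.0, -95.0] [520.0, 20.0, 110.0] [177.0, -51.0, 5.0] 0.0
```

Call:
{"op": "step_arm", "data": {
  "steps": [
    [0, 0, 0, -1, 0, -5, 0],
    [0, 2, 0, -1, 0, -5, 0],
    [0, 2, 0, 0, 0, -5, 0],
    [0, 2, 0, 0, 0, 0, 0],
    [0, 2, 0, 0, 0, 0, 0],
    [0, 2, 0, 0, 0, 0, 0],
    [0, 0, 0, 0, 0, 0, 0],
    [0, 0, 0, 0, 0, 0, 0]
  ]
}}

```text
time_s: 4.35
ee_pos: [506.4, 16.1, 121.0]
ee_rot: [-178.3, 28.8, 179.5]
force: [0.4, -0.2, 0.1]
gripper_width: 0.7
gripper_force: 0.0
```

```bash
python3 -c "
from h import *
s=state();print(s['ee_pos'].round(1),s['ee_rot'].round(2),s['qpos'].round(1))"
```

```text
[506.4  16.1 121. ] [-178.34   28.77  179.55] [  2.6   6.7 128.3 -11.   16.6 -76.8]
```

Commanded pose follows what is reached. Now the cone swing to flip the wrist.

Call:
{"op": "step_arm", "data": {
  "steps": [
    [0, 2, 0, 0, 0, 0, 0],
    [-1.8, 0, 10.2, 0, 0, 0, 0],
    [-1.8, 0, 10.2, 0, 0, 0, 0],
    [-1.8, 0, 10.2, 0, 0, 0, 0],
    [-1.8, 0, 10.2, 0, 0, 0, 0],
    [-1.8, 0, 10.2, 0, 0, 0, 0],
    [-1.8, 0, 10.2, 0, 0, 0, 0],
    [-1.8, 0, 10.2, 0, 0, 0, 0]
  ]
}}

```text
time_s: 5.35
ee_pos: [506.2, 16.0, 120.8]
ee_rot: [145.6, 3.4, 108.4]
force: [0.9, 0.2, -0.2]
gripper_width: 0.4
gripper_force: 0.0
```

Call:
{"op": "step_arm", "data": {
  "steps": [
    [-1.8, 0, 10.2, 0, 0, 0, 0],
    [-1.8, 0, 10.2, 0, 0, 0, 0],
    [-1.8, 0, 10.2, 0, 0, 0, 0],
    [-1.8, 0, 10.2, 0, 0, 0, 0],
    [-1.8, 0, 10.2, 0, 0, 0, 0],
    [-1.8, 0, 10.2, 0, 0, 0, 0],
    [-1.8, 0, 10.2, 0, 0, 0, 0],
    [-1.8, 0, 10.2, 0, 0, 0, 0]
  ]
}}

```text
time_s: 6.35
ee_pos: [505.9, 16.1, 120.5]
ee_rot: [158.9, -41.7, 33.2]
force: [-0.2, -0.4, 0.8]
gripper_width: 0.5
gripper_force: 0.0
```

```bash
python3 -c "
from kin import *
s=state();print(s['ee_pos'].round(1),s['ee_rot'].round(2),s['qpos'].round(1))
R=RR(s['ee_rot'])
print(np.degrees(Ro.from_matrix(R.T@RR([180,-40,0])).as_rotvec()).round(1))
q=s['qpos']
for x in ((515,18.6,60),(518,18.6,20),(560,16,20),(583,12.7,20),(590,12.7,20)): q,c=ik(np.array(x),RR([180,-40,0]),q);print(x,q.round(0),c.round(2))"
```

```text
[505.9  16.1 120.5] [158.89 -41.69  33.16] [  -1.8    7.4  142.3  167.3   15.8 -103.1]
[-0.9 -6.2 24.2]
(515, 18.6, 60) [  3.  16. 141. 187.  17. -94.] 0.0
(518, 18.6, 20) [  3.  23. 144. 185.  27. -92.] 0.0
(560, 16, 20) [  2.  25. 138. 184.  23. -92.] 0.0
(583, 12.7, 20) [  2.  26. 135. 183.  20. -92.] 0.0
(590, 12.7, 20) [  2.  26. 134. 183.  20. -92.] 0.0
```

Call:
{"op": "step_arm", "data": {
  "steps": [
    [-0.3, -2, 8, 0, 0, 0, 0],
    [-0.3, -2, 8, 0, 0, 0, 0],
    [-0.3, -2, 8, 0, 0, 0, 0],
    [0, 0, 0, -14, -0.6, 21, 0],
    [0, 0, 0, -14, -0.7, 21, 0],
    [0, 0, 0, -14, -0.7, 21, 0],
    [0, 0, 0, -13.4, -0.6, 21, 0],
    [0, 0, 0, 0, 0, 0, 0]
  ]
}}

```text
time_s: 7.35
ee_pos: [517.3, 18.6, 18.9]
ee_rot: [179.6, -39.9, 0.7]
force: [0.1, 0.0, 0.4]
gripper_width: 0.3
gripper_force: 0.0
```

Run:
```python
from h import *
s=state();print(s["ee_pos"].round(1),s["ee_rot"].round(2),s["qpos"].round(1))
f=grab_frame("scene");cv2.imwrite("pics/c4.png",cv2.resize(f["image"][150:320,230:430],None,fx=3.5,fy=3.5,interpolation=cv2.INTER_CUBIC))
```

```text
[517.3  18.6  18.9] [179.62 -39.93   0.74] [  1.2  22.5 143.6 181.6  26.  -91. ]
```

View pics/c4.png

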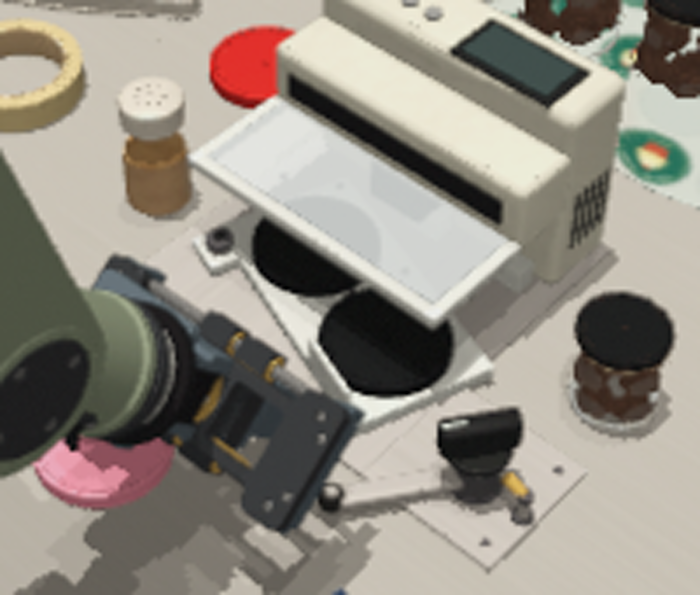

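The picture shows the shut fingers at (320,460), in front of the tab at about (330,385), with the wrist flipped and everything clear. Pushing along +x now.

Call:
{"op": "step_arm", "data": {
  "steps": [
    [0, 0, 0, 3.1, 0, 2.6, 0],
    [0, 0, 0, 3.1, 0, 2.6, 0],
    [0, 0, 0, 3.1, 0, 2.6, 0],
    [0, 0, 0, 3.1, 0, 2.6, 0],
    [0, 0, 0, 3.1, 0, 2.6, 0],
    [0, 0, 0, 3.1, 0, 2.6, 0],
    [0, 0, 0, 3.1, 0, 2.6, 0],
    [0, 0, 0, 3.1, 0, 2.6, 0]
  ]
}}

```text
time_s: 8.4
ee_pos: [551.0, 18.6, 20.8]
ee_rot: [179.6, -40.2, 0.7]
force: [-1.9, -1.8, -0.9]
gripper_width: 0.7
gripper_force: 1.2
```

Call:
{"op": "step_arm", "data": {
  "steps": [
    [0, 0, 0, 1.9, 0.4, 1.6, 0],
    [0, 0, 0, 1.9, 0.4, 1.6, 0],
    [0, 0, 0, 1.9, 0.4, 1.6, 0],
    [0, 0, 0, 1.9, 0.4, 1.6, 0],
    [0, 0, 0, 1.9, 0.4, 1.6, 0],
    [0, 0, 0, 1.9, 0.4, 1.6, 0],
    [0, 0, 0, 1.9, 0.4, 1.6, 0],
    [0, 0, 0, 1.9, 0.4, 1.6, 0]
  ]
}}

```text
time_s: 9.4
ee_pos: [571.2, 15.6, 21.3]
ee_rot: [179.6, -40.2, 0.7]
force: [-2.8, -0.9, -1.5]
gripper_width: 0.5
gripper_force: 1.0
```

Run:
```python
from h import *
s=state();print(s["ee_pos"].round(1),s["force"].round(1),s["qpos"].round(0))
f=grab_frame("scene");cv2.imwrite("pics/c5.png",cv2.resize(f["image"][150:320,230:430],None,fx=3.5,fy=3.5,interpolation=cv2.INTER_CUBIC))
```

```text
[571.2  15.6  21.3] [-2.8 -0.9 -1.5] [  1.  24. 137. 181.  21. -91.]
```

View pics/c5.png

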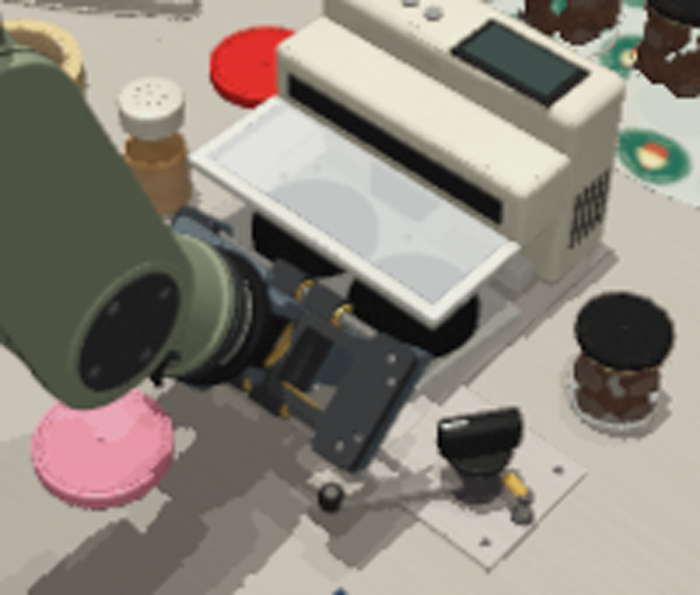

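The carrier is swinging in, with the lids seated at about (415,310), at roughly 3 N.

Call:
{"op": "step_arm", "data": {
  "steps": [
    [0, 0, 0, 1.1, 0.2, 1.0, 0],
    [0, 0, 0, 1.1, 0.2, 1.0, 0],
    [0, 0, 0, 1.1, 0.2, 1.0, 0],
    [0, 0, 0, 1.1, 0.2, 1.0, 0],
    [0, 0, 0, 1.1, 0.2, 1.0, 0],
    [0, 0, 0, 1.1, 0.2, 1.0, 0],
    [0, 0, 0, 0.8, 0, 0.7, 0],
    [0, 0, 0, 0.8, 0, 0.7, 0]
  ]
}}

```text
time_s: 10.45
ee_pos: [582.1, 14.7, 21.0]
ee_rot: [179.6, -40.3, 0.7]
force: [-4.4, 1.1, 2.1]
gripper_width: 0.7
gripper_force: 2.6
```

Call:
{"op": "step_arm", "data": {
  "steps": [
    [0, 0, 0, 0.4, 0, 0.35, 0],
    [0, 0, 0, 0.4, 0, 0.35, 0],
    [0, 0, 0, 0.4, 0, 0.35, 0],
    [0, 0, 0, 0.4, 0, 0.35, 0],
    [0, 0, 0, 0, 0, 0, 0],
    [0, 0, 0, 0, 0, 0, 0],
    [0, 0, 0, 0, 0, 0, 0],
    [0, 0, 0, 0, 0, 0, 0]
  ]
}}

```text
time_s: 11.45
ee_pos: [584.2, 14.7, 21.0]
ee_rot: [179.6, -40.3, 0.7]
force: [-5.0, 0.6, 2.2]
gripper_width: 0.4
gripper_force: 2.6
```

Call:
{"op": "step_arm", "data": {
  "steps": [
    [0, 0, 0, 0.4, 0, 0.35, 0],
    [0, 0, 0, 0.4, 0, 0.35, 0],
    [0, 0, 0, 0.4, 0, 0.35, 0],
    [0, 0, 0, 0.4, 0, 0.35, 0],
    [0, 0, 0, 0, 0, 0, 0],
    [0, 0, 0, 0, 0, 0, 0],
    [0, 0, 0, 0, 0, 0, 0],
    [0, 0, 0, 0, 0, 0, 0]
  ]
}}

```text
time_s: 12.45
ee_pos: [584.6, 14.7, 20.7]
ee_rot: [179.6, -40.1, 0.7]
force: [-12.6, 0.9, 9.0]
gripper_width: 0.3
gripper_force: 6.1
```

Call:
{"op": "step_arm", "data": {
  "steps": [
    [0, 0, 0, 0.4, 0, 0.35, 0],
    [0, 0, 0, 0.4, 0, 0.35, 0],
    [0, 0, 0, 0.4, 0, 0.35, 0],
    [0, 0, 0, 0.4, 0, 0.35, 0],
    [0, 0, 0, 0, 0, 0, 0],
    [0, 0, 0, 0, 0, 0, 0],
    [0, 0, 0, 0, 0, 0, 0],
    [0, 0, 0, 0, 0, 0, 0]
  ]
}}

```text
time_s: 13.45
ee_pos: [584.9, 14.8, 20.4]
ee_rot: [179.6, -40.0, 0.7]
force: [-20.9, -0.0, 17.4]
gripper_width: 0.5
gripper_force: 10.3
```

Contact with the stops: the motion stalls at x≈584.8 and the force climbs to 21 N. Back off.

Call:
{"op": "step_arm", "data": {
  "steps": [
    [0, 0, 0, -2, 0, -1.7, 0],
    [0, 0, 0, -5, 0, -4.2, 0],
    [0, 0, 0, -8, 0, -6.7, 0],
    [0, 0, 0, -11, 0, -9.2, 0],
    [0, 0, 0, -13, 0, -10.9, 0],
    [0, 0, 0, -13, 0, -10.9, 0],
    [0, 0, 0, 14, 0, -21, 0],
    [0, 0, 0, 14, 0, -21, 0]
  ]
}}

```text
time_s: 14.45
ee_pos: [513.7, 14.2, 70.6]
ee_rot: [179.6, -40.2, 0.7]
force: [0.4, -0.3, 0.0]
gripper_width: 0.4
gripper_force: 0.0
```

Call:
{"op": "step_arm", "data": {
  "steps": [
    [0, 0, 0, 14, 0, -21, 0],
    [0, 0, 0, 14, 0, -21, 0],
    [0, 0, 0, 0, 0, 0, 0],
    [0, 0, 0, 0, 0, 0, 0],
    [0, 0, 0, 0, 0, 0, 0],
    [0, 0, 0, 0, 0, 0, 0],
    [0, 0, 0, 0, 0, 0, 0],
    [0, 0, 0, 0, 0, 0, 0]
  ]
}}

```text
time_s: 15.45
ee_pos: [509.0, 14.5, 120.5]
ee_rot: [179.6, -40.2, 0.7]
force: [0.5, 0.2, -0.2]
gripper_width: 0.7
gripper_force: 0.0
```

Run:
```python
from kin import *
s=state();print(s["ee_pos"].round(1),s["ee_rot"].round(1),s["force"].round(1),s["qpos"].round(0))
f=grab_frame("scene");t=grab_frame("top")
a=cv2.resize(f["image"][200:320,280:420],None,fx=4,fy=4,interpolation=cv2.INTER_CUBIC)
cv2.imwrite("pics/c6.png",a)
F=Fr((589.5,147.7),np.radians(-.6))
print([((proj(f,F.w(*p))-[280,200])*4).round(0) for p in((6.5,-176,15),(106.5,-176,15),(6.5,-115,35),(6.5,-165,35))])
# back cone, j4 183->0 about forearm
q=s["qpos"];R=RR(s["ee_rot"]);x=s["ee_pos"]
print("cone");sim(x,R,q,[[0,-5,0,0,0,0]]+[[1.8,0,-10.2,0,0,0]]*17)
```

```text
[509.   14.5 120.5] [179.6 -40.2   0.7] [ 0.5  0.2 -0.2] [  0.   6. 137. 183.   4. -93.]
[array([286., 233.]), array([399., 133.]), array([203., 152.]), array([272., 198.])]
cone
[3.0, 7.0, 136.0, 238.0, 3.0, -147.0] [509.0, 14.0, 121.0] [180.0, -35.0, 1.0] 6.26
[3.0, 7.0, 136.0, 228.0, 3.0, -147.0] [509.0, 14.0, 121.0] [174.0, -35.0, 13.0] 7.79
[-1.0, 7.0, 133.0, 33.0, 7.0, 35.0] [509.0, 14.0, 121.0] [169.0, -33.0, 25.0] 0.0
[-2.0, 7.0, 132.0, 41.0, 10.0, 17.0] [509.0, 14.0, 121.0] [165.0, -31.0, 37.0] 0.0
[-3.0, 7.0, 132.0, 43.0, 12.0, 4.0] [509.0, 14.0, 121.0] [161.0, -28.0, 48.0] 0.0
[-4.0, 7.0, 131.0, 42.0, 15.0, -6.0] [509.0, 14.0, 121.0] [158.0, -24.0, 59.0] 0.0
[-5.0, 7.0, 129.0, 39.0, 18.0, -14.0] [509.0, 14.0, 121.0] [156.0, -20.0, 69.0] 0.0
[-5.0, 8.0, 128.0, 36.0, 20.0, -22.0] [509.0, 14.0, 121.0] [155.0, -16.0, 79.0] 0.0
[-5.0, 8.0, 127.0, 33.0, 23.0, -29.0] [509.0, 14.0, 121.0] [154.0, -12.0, 88.0] 0.0
[-5.0, 9.0, 126.0, 29.0, 25.0, -36.0] [509.0, 14.0, 121.0] [155.0, -7.0, 98.0] 0.0
[-5.0, 9.0, 124.0, 26.0, 27.0, -42.0] [509.0, 14.0, 121.0] [156.0, -3.0, 107.0] 0.0
[-4.0, 9.0, 123.0, 22.0, 29.0, -49.0] [509.0, 14.0, 121.0] [157.0, 1.0, 116.0] 0.0
[-4.0, 10.0, 122.0, 19.0, 31.0, -55.0] [509.0, 14.0, 121.0] [159.0, 5.0, 126.0] 0.0
[-3.0, 10.0, 121.0, 15.0, 32.0, -61.0] [509.0, 14.0, 121.0] [162.0, 8.0, 135.0] 0.0
[-2.0, 10.0, 120.0, 11.0, 33.0, -67.0] [509.0, 14.0, 121.0] [166.0, 11.0, 145.0] 0.0
[-1.0, 10.0, 119.0, 8.0, 34.0, -73.0] [509.0, 14.0, 121.0] [170.0, 13.0, 156.0] 0.0
[0.0, 11.0, 119.0, 4.0, 35.0, -79.0] [509.0, 14.0, 121.0] [174.0, 15.0, 166.0] 0.0
[2.0, 11.0, 119.0, 0.0, 35.0, -85.0] [509.0, 14.0, 121.0] [179.0, 15.0, 177.0] 0.0
```

View pics/c6.png

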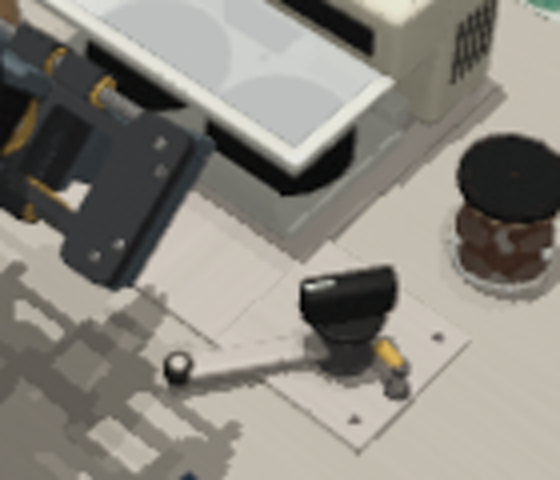

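Run:
```python
from kin import *
s=state();q=s["qpos"];R=RR(s["ee_rot"]);x=s["ee_pos"]
sim(x,R,q,[[0,3.5,0,0,0,0]]*2+[[1.8,0,-10.2,0,0,0]]*17)
f=grab_frame("scene");F=Fr((589.5,147.7),np.radians(-.6));g=f["image"].astype(int)
for y in(-168,-172):
    print(y,[(k,g[int(round(v)),int(round(u))].mean().astype(int)) for k in range(-24,40,4) for u,v in[proj(f,F.w(k,y,15))]])
for xx in(14,22):
    print(xx,[(k,g[int(round(v)),int(round(u))].mean().astype(int)) for k in range(-150,-200,-3) for u,v in[proj(f,F.w(xx,k,15))]])
```

```text
[3.0, 7.0, 140.0, 189.0, 11.0, -98.0] [509.0, 14.0, 121.0] [180.0, -44.0, 1.0] 0.0
[3.0, 8.0, 143.0, 186.0, 18.0, -94.0] [509.0, 14.0, 121.0] [180.0, -47.0, 1.0] 0.0
[1.0, 8.0, 142.0, 176.0, 17.0, -96.0] [509.0, 14.0, 121.0] [171.0, -46.0, 16.0] 0.0
[-1.0, 8.0, 142.0, 165.0, 17.0, -97.0] [509.0, 14.0, 121.0] [162.0, -44.0, 30.0] 0.0
[-2.0, 8.0, 141.0, 154.0, 16.0, -98.0] [509.0, 14.0, 121.0] [155.0, -40.0, 43.0] 0.0
[-4.0, 7.0, 141.0, 143.0, 15.0, -98.0] [509.0, 14.0, 121.0] [150.0, -36.0, 54.0] 0.0
[-5.0, 7.0, 140.0, 131.0, 15.0, -97.0] [509.0, 14.0, 121.0] [146.0, -30.0, 64.0] 0.0
[-5.0, 7.0, 138.0, 118.0, 14.0, -95.0] [509.0, 14.0, 121.0] [144.0, -24.0, 74.0] 0.0
[-6.0, 7.0, 137.0, 105.0, 14.0, -93.0] [509.0, 14.0, 121.0] [142.0, -18.0, 83.0] 0.0
[-6.0, 7.0, 136.0, 91.0, 14.0, -90.0] [509.0, 14.0, 121.0] [142.0, -12.0, 91.0] 0.0
[-6.0, 7.0, 134.0, 78.0, 14.0, -87.0] [509.0, 14.0, 121.0] [143.0, -6.0, 99.0] 0.0
[-6.0, 7.0, 133.0, 66.0, 14.0, -84.0] [509.0, 14.0, 121.0] [144.0, 0.0, 107.0] 0.0
[-5.0, 7.0, 132.0, 54.0, 15.0, -83.0] [509.0, 14.0, 121.0] [146.0, 6.0, 116.0] 0.0
[-4.0, 
[... 1269 characters left out ...]
114)), (-162, np.int64(117)), (-165, np.int64(118)), (-168, np.int64(119)), (-171, np.int64(119)), (-174, np.int64(141)), (-177, np.int64(133)), (-180, np.int64(118)), (-183, np.int64(120)), (-186, np.int64(120)), (-189, np.int64(121)), (-192, np.int64(122)), (-195, np.int64(152)), (-198, np.int64(195))]
22 [(-150, np.int64(116)), (-153, np.int64(116)), (-156, np.int64(116)), (-159, np.int64(118)), (-162, np.int64(121)), (-165, np.int64(121)), (-168, np.int64(121)), (-171, np.int64(121)), (-174, np.int64(144)), (-177, np.int64(135)), (-180, np.int64(120)), (-183, np.int64(121)), (-186, np.int64(121)), (-189, np.int64(123)), (-192, np.int64(131)), (-195, np.int64(119)), (-198, np.int64(144))]
```

Home is confirmed: the right edge is straight at y≈−175 and the front edge at x≈5. Flipping the wrist back.

Call:
{"op": "step_arm", "data": {
  "steps": [
    [0, 3.5, 0, 0, 0, 0, 0],
    [0, 3.5, 0, 0, 0, 0, 0],
    [1.8, 0, -10.2, 0, 0, 0, 0],
    [1.8, 0, -10.2, 0, 0, 0, 0],
    [1.8, 0, -10.2, 0, 0, 0, 0],
    [1.8, 0, -10.2, 0, 0, 0, 0],
    [1.8, 0, -10.2, 0, 0, 0, 0],
    [1.8, 0, -10.2, 0, 0, 0, 0]
  ]
}}

```text
time_s: 16.6
ee_pos: [509.0, 14.3, 120.8]
ee_rot: [143.8, -24.2, 74.1]
force: [0.1, -0.0, -0.5]
gripper_width: 0.3
gripper_force: 0.0
```

Call:
{"op": "step_arm", "data": {
  "steps": [
    [1.8, 0, -10.2, 0, 0, 0, 0],
    [1.8, 0, -10.2, 0, 0, 0, 0],
    [1.8, 0, -10.2, 0, 0, 0, 0],
    [1.8, 0, -10.2, 0, 0, 0, 0],
    [1.8, 0, -10.2, 0, 0, 0, 0],
    [1.8, 0, -10.2, 0, 0, 0, 0],
    [1.8, 0, -10.2, 0, 0, 0, 0],
    [1.8, 0, -10.2, 0, 0, 0, 0]
  ]
}}

```text
time_s: 17.6
ee_pos: [508.9, 14.4, 120.8]
ee_rot: [158.7, 20.7, 143.8]
force: [0.1, -0.3, -0.2]
gripper_width: 0.3
gripper_force: 0.0
```

```bash
cat > to.py <<'E'
from kin import *
import sys
x=np.array(eval(sys.argv[1]),float);r=eval(sys.argv[2]);s=state();R=RR(s["ee_rot"]);G=RR(r)
print(s["time_s"],s["ee_pos"].round(1),s["ee_rot"].round(1),s["qpos"].round(0))
print("turn",np.degrees(Ro.from_matrix(R.T@G).as_rotvec()).round(1),"then shift",(G.T@(x-s["ee_pos"])).round(1))
print(ik(x,G,s["qpos"]))
E
python3 to.py "(558.5,-95.5,140)" "(180,0,143.8)"
```

```text
17.6 [508.9  14.4 120.8] [158.7  20.7 143.8] [ -5.   7. 128.  27.  18. -86.]
turn [21.1 20.5  3.9] then shift [-104.9  -59.4  -19.2]
(array([-9.70563658e+00,  2.09690728e+01,  9.81793302e+01,  5.07172192e-03,
        6.08492773e+01, -6.35071070e+01]), np.float64(1.1594567711061553e-13))
```

Call:
{"op": "step_arm", "data": {
  "steps": [
    [5.3, 5.1, 1, 0, 0, 0, 0.5],
    [5.3, 5.1, 1, 0, 0, 0, 0.5],
    [5.3, 5.1, 1, 0, 0, 0, 0.5],
    [5.2, 5.2, 0.9, 0, 0, 0, 0.5],
    [0, 0, 0, -26, -15, -5, 0.5],
    [0, 0, 0, -26, -15, -5, 0.5],
    [0, 0, 0, -26, -15, -5, 0.5],
    [0, 0, 0, -27, -14.4, -4.2, 0.5]
  ]
}}

```text
time_s: 18.6
ee_pos: [558.6, -95.2, 139.4]
ee_rot: [179.1, 0.2, 143.7]
force: [0.5, 0.1, 0.4]
gripper_width: 45.6
gripper_force: 0.0
```

```bash
python3 to.py "(558.5,-95.5,43)" "(180,0,143.8)"
python3 - <<'E'
from h import *
for n,c in(("top",(375,190)),("scene",(340,230))):
    f=grab_frame(n);print(proj(f,state()["ee_pos"])); globals()[n]=f["image"][c[1]-15:c[1]+65,c[0]-30:c[0]+60]
cv2.imwrite("pics/c7.png",cv2.resize(np.hstack([top,scene]),None,fx=4,fy=4,interpolation=cv2.INTER_CUBIC))
E
```

```text
18.6 [558.6 -95.2 139.4] [179.1   0.2 143.7] [-11.  21.  98.   1.  61. -65.]
turn [ 0.9  0.2 -0.1] then shift [-0.1 -0.3 96.4]
(array([-9.70563658e+00,  2.74046043e+01,  1.05313055e+02,  6.02895954e-03,
        4.72800212e+01, -6.35087266e+01]), np.float64(1.3606289186776256e-13))
[403.15871011 211.24943287]
[370.40728422 245.47381651]
```

View pics/c7.png

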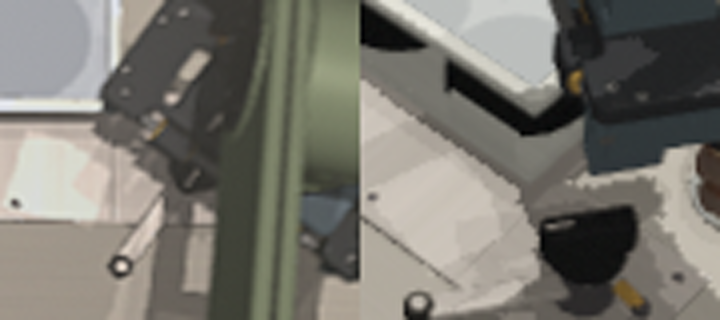

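The hand is above the knob with its fingers straddling the bar line (bar at (588,240) in the right panel). The carrier is home with lid b seated. Descend and grip.

Call:
{"op": "step_arm", "data": {
  "steps": [
    [0.9, 0.2, 0, 0, 0, 0, 0.5],
    [0, 0, 0, 0, 0, 16, 0.5],
    [0, 0, 0, 0, 0, 16, 0.5],
    [0, 0, 0, 0, 0, 16, 0.5],
    [0, 0, 0, 0, 0, 16, 0.5],
    [0, 0, 0, 0, 0, 16, 0.5],
    [0, 0, 0, 0, 0, 15, 0.5],
    [0, 0, 0, 0, 0, 0, 0.5]
  ]
}}

```text
time_s: 19.7
ee_pos: [557.5, -94.4, 43.0]
ee_rot: [-179.9, -0.1, 143.7]
force: [0.3, 0.2, -0.2]
gripper_width: 45.5
gripper_force: 0.0
```

Call:
{"op": "step_arm", "data": {
  "steps": [
    [0, 0, 0, 0, 0, 0, 0.3],
    [0, 0, 0, 0, 0, 0, 0.1],
    [0, 0, 0, 0, 0, 0, 0],
    [0, 0, 0, 0, 0, 0, 0],
    [0, 0, 0, 0, 0, 0, 0],
    [0, 0, 0, 0, 0, 0, 0],
    [0, 0, 0, 0, 0, 0, 0],
    [0, 0, 0, 0, 0, 0, 0]
  ],
  "force": 15
}}

```text
time_s: 20.7
ee_pos: [558.9, -94.4, 44.9]
ee_rot: [180.0, 0.1, 143.7]
force: [-0.6, 1.7, 4.8]
gripper_width: 16.3
gripper_force: 15.0
```

Call:
{"op": "step_arm", "data": {
  "steps": [
    [0, 0, 4, 0, 0, 0, 0],
    [0, 0, 5, 0, 0, 0, 0],
    [0, 0, 5, 0, 0, 0, 0],
    [0, 0, 5, 0, 0, 0, 0],
    [0, 0, 5, 0, 0, 0, 0],
    [0, 0, 5, 0, 0, 0, 0],
    [0, 0, 4, 0, 0, 0, 0],
    [0, 0, 0, 0, 0, 0, 0]
  ]
}}

```text
time_s: 21.7
ee_pos: [559.1, -94.2, 44.9]
ee_rot: [179.9, 0.1, 110.7]
force: [0.1, 3.1, 4.7]
gripper_width: 15.8
gripper_force: 15.0
```

Call:
{"op": "step_arm", "data": {
  "steps": [
    [0, 0, 5, 0, 0, 0, 0],
    [0, 0, 5, 0, 0, 0, 0],
    [0, 0, 5, 0, 0, 0, 0],
    [0, 0, 5, 0, 0, 0, 0],
    [0, 0, 5, 0, 0, 0, 0],
    [0, 0, 5, 0, 0, 0, 0],
    [0, 0, 5, 0, 0, 0, 0],
    [0, 0, 0, 0, 0, 0, 0]
  ]
}}

```text
time_s: 22.7
ee_pos: [559.4, -94.3, 44.9]
ee_rot: [179.8, -0.0, 75.7]
force: [1.9, 3.0, 4.9]
gripper_width: 16.2
gripper_force: 15.0
```

Call:
{"op": "step_arm", "data": {
  "steps": [
    [0, 0, 2, 0, 0, 0, 0],
    [0, 0, 0, 0, 0, 0, 0],
    [0, 0, 0, 0, 0, 0, 0.2],
    [0, 0, 0, 0, 0, 0, 0.4],
    [0, 0, 0, 0, 0, 0, 0.5],
    [0, 0, 0, 0, 0, 0, 0.5],
    [0, 0, 0, 0, 0, 0, 0.5],
    [0, 0, 0, 0, 0, 0, 0.5]
  ]
}}

```text
time_s: 23.7
ee_pos: [558.4, -94.5, 44.4]
ee_rot: [180.0, 0.1, 73.7]
force: [0.2, -0.3, 0.8]
gripper_width: 45.7
gripper_force: 0.0
```

Call:
{"op": "step_arm", "data": {
  "steps": [
    [0, 0, 0, 0, 0, -10, 0.5],
    [0, 0, 0, 0, 0, -20, 0.5],
    [0, 0, 0, 0, 0, -30, 0.5],
    [0, 0, 0, 0, 0, -40, 0.5],
    [0, 0, 0, -40, 0, -20, 0.5],
    [0, 0, 0, -50, 0, 0, 0.5],
    [0, 0, 0, -50, -30, 0, 0.5],
    [0, 0, 0, 0, -50, 0, 0.5]
  ]
}}

```text
time_s: 24.7
ee_pos: [441.9, -209.1, 165.1]
ee_rot: [179.8, 0.1, 73.5]
force: [0.2, 0.3, 0.6]
gripper_width: 45.6
gripper_force: 0.0
```

Run:
```python
from h import *
s=state();print(s["time_s"],s["ee_pos"].round(1),s["ee_rot"].round(1),s["force"].round(1))
f=grab_frame("scene");cv2.imwrite("pics/c8.png",cv2.resize(f["image"][190:320,250:420],None,fx=4,fy=4,interpolation=cv2.INTER_CUBIC))
F=Fr((589.5,147.7),np.radians(-.6));a=np.radians(72.8)
print([((proj(f,F.w(*p))-[250,190])*4).round(0) for p in((-29+88*np.cos(a),-244+88*np.sin(a),20),(6.5,-176,15),(6.5,-120,15))])
```

```text
24.7 [ 441.9 -209.1  165.1] [1.798e+02 1.000e-01 7.350e+01] [0.2 0.3 0.6]
[array([373., 261.]), array([406., 273.]), array([329., 220.])]
```

View pics/c8.png

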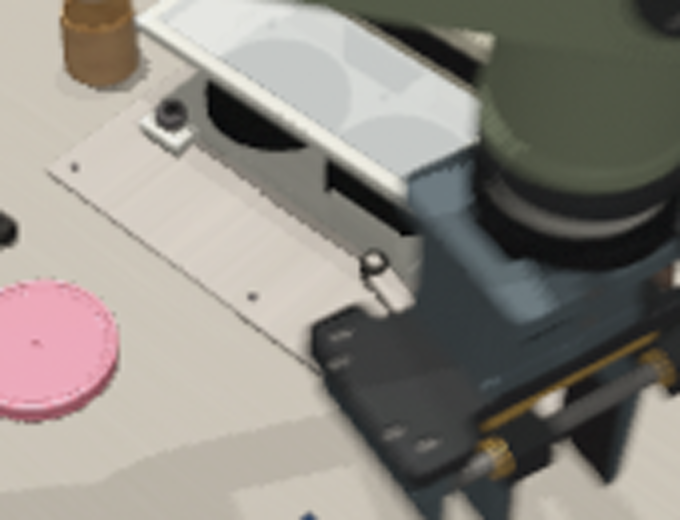

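The bumper sits at (373,263), against the clamped prediction of (373,261), just in front of the homed carrier. Both lids are seated and the robot is clear.

```bash
python3 -c "
from workcell import *
print(job_done())"
```

```text
the job is handed in; nothing more can be done
None
```

I swung the carrier home against the back stops, turned the clamp knob until it clicked over, and handed the job in at about 25 s; the last picture shows the clamp arm where it should be and the lids seated, but the hand-in gave no verdict.

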